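# Shut the gouge drawer and take its dial padlock off the staple

### The arm

A 6-joint arm with a two-finger parallel gripper is mounted at the origin on the work surface. World frame = base frame: x ahead of the robot, y to its left, z up, the work surface at z = 0. Lengths are in m, angles in rad, forces in N, time in s.
With the tool pointing down it reaches from about 0.35 to 0.975 m from the base axis. Payload 4.9 kg.
Tool frame: the origin (TCP) lies on the front face of the gripper's body, between the roots of the fingers; the fingertips stand ctrl.finger_overhang ahead of it and the grasp point (between the pads) lies 54 mm ahead of it (ctrl.finger_overhang is the distance from the TCP to the fingertips, in m); z points along the fingers, y is the line along which they close (so a half turn about z gives the same grasp; the last joint's range is limited). The gripper opens to 85 mm and grips with 20 to 120 N. Pads are 22 mm wide; open, the fingers measure 114 mm over their backs; the gripper's body (76 mm by 85 mm) begins 54 mm behind the grasp point. The pads swing forward as they close: fully open they stand 13 mm farther back than shut.
Start: joints at [1.136, 0.053, 1.613, -0, 1.476, -0.119], TCP at [0.194, 0.594, 0.304] pointing down, gripper open.
Joint ranges: [-3.01, 3.01], [-1.01, 2.22], [0.06, 2.58], [-1.02, 4.17], [0.09, 2.62], [-3.14, 3.14]. Speed limits (rad/s): [2.57, 2.57, 3.14, 3.14, 3.14, 3.14].

### API

Orientations are given as a rotation vector (axis times angle).
In Python, from station import ctrl, vision gives the robot as it stands. The module is installed in compiled form; this text tells all that it offers.
- The arm moves only by the tool drive_tool, never from a script. Its argument "rows" is a list of rows, each a list of 2 entries, a list of its own where there are three numbers: the shift along the tool's x, y, z in m, then the turn about the tool's z in rad. A call has 1 to 10 rows; each row shifts and turns the commanded pose from where the row before left it, along the tool's axes as they then stand; what a row does not reach is not made up. A row lasts 1/10 s, in which the tool goes at most 50 mm and 8.59 degrees, less where a joint would pass 70% of its speed; a pose out of reach is approached as far as the arm can. A call with a gripper value outside its range is refused whole. "jaw" is the closure, from 0 (fully open) to 1 (shut), set as the call begins (left out, the last holds). The fingers move at their own pace and stop on an object; "grip_force" is the grip in N (left out, the last holds). Time passes only in rows, so rows that do not move let the fingers close. It gives the time, the measured TCP pose, the force, the opening and the grip force at its end, in the units of the state.
- ctrl.get_obs(): the state, without advancing time (a new reading comes with each control period).
- vision.get_image(name): name is "scene" or "side" or "wrist"; returns a dict with "image" (480x640x3 uint8, blue, green, red), "vertical_fov" (degrees; the focal length in pixels is half the picture's height over the tangent of half this angle, whatever the lens; pixels are square), "cx", "cy" (the principal point, pixels), "dist_coeffs" ([k1, k2, p1, p2, k3] as OpenCV has them; the pictures are not rectified), "R" (3x3) and "t" (3): a world point X has camera coordinates R X + t. Camera axes: x right, y down, z forward; pixel columns grow to the right and rows downward; lengths in m; the calibration is good to about 2 mm. A picture is of the moment at which its call begins. There is no depth.
- ctrl.finish_job(): hands the job in; it is judged then, once.
The state is a dict: "t": time; "q": joint angles; "dq": joint speeds; "effort": joint torques, N m; "tool_pos": TCP position; "tool_rot": TCP orientation; "contact_force": force on the tool from outside, world axes, zero at the start; "wrist_torque": the same for the moment, N m; "opening": finger opening in m; "grip_force": force on a finger pad.
Only numpy, scipy, OpenCV 4.12 (cv2) and the standard library are available. Lean on these libraries where they do the work, as an engineer would, in place of code of your own. Each camera call takes 0.05 s, during which the arm holds its last target. There are 200 camera calls.

### The job

The gouges are back in their cabinet: push the drawer fully shut, then open the dial padlock that is parked on the staple on top. The first two numbers are already dialled, so carry on turning the dial clockwise, feeling the clicks, until its white pointer rests in the fourth notch clockwise from the long index stroke at the shackle end, then pull the lock's case away from the staple so that the shackle slides fully open. Take the lock off the staple and finish while holding it still, shackle open, level and dial up, about a hand's breadth (10 cm) above the cabinet near the staple, so that I can fold the hasp over.

Things in the scene. Friction and masses are not known exactly. Their poses are not given: they have to be found in the camera images.
- cabinet: wooden one-drawer tool cabinet, 280 deep (x) x 360 wide (y) x 120 mm high, fixed to the bench. Origin: centre of its underside; x points from its front to its back, so the drawer front looks along -x, y to the left, z up. The padlock lies on its top (120 mm above the bench)
- drawer (a joint): how far the drawer stands open, m: 0 fully shut, growing as it comes out along the cabinet's -x; it slides with about 2 N and stays where it is left
- drawer_face (a point): point on the flat outer face of the drawer front (358 wide, 117 high, 18 mm thick; top edge level with the cabinet's top), 60 mm left (+y) of its middle, 30 mm below its top edge; axes as the cabinet's. Two wooden knobs, 28 mm across, stick out 27 mm, 115 mm to either side of the middle and 60 mm below the top edge. The hasp strap, 40 wide, hangs down flat in the middle
- staple (a point): middle of the staple's opening, 12 mm above the cabinet's top; half-way across the cabinet, 45 mm behind the front edge of its top (63 mm behind the shut drawer's face). The staple is an upright arch of 5 mm steel wire standing across the cabinet (in its y-z plane), legs 15 mm clear apart, 20 mm clear under its top, 25 mm high outside
- lock_centre (a point): centre of the padlock's brass case, 56 long (x) x 50 wide (y) x 24 mm thick (z), about 0.44 kg in all, lying on its back on the cabinet; z points up out of the dial, x away from the shackle, which leaves the -x end. Its 24 mm high sides (y = -25 and +25 mm) are bare and can be gripped. The middle of the staple starts about 38 mm along -x and 15 mm along +y of this point
- shackle_short (a point): end of the shackle's short leg, the one that comes free; axes as the lock's. Shut, it sits 8 mm deep in the case, at x = -20, y = +15 mm from the case's centre. The shackle is 8 mm round steel, legs at y = -15 and +15 mm, 12 mm above the case's underside, standing 36 mm out of the case when shut. The short leg passes through the staple with about 3 mm of play sideways
- lock_shackle (a joint): how far the shackle is drawn out of the case, m: 0 shut, 0.022 fully open. Slides with about 3 N, no spring, stays where left; off the opening notch it is blocked after 2 mm. The bow catches on the staple once the case has moved about 14 mm along its +x; 22 mm more opens it. Open, the short leg ends 14 mm clear of the case; with the staple in that gap the lock lifts straight up off it
- dial_grip (a point): middle of the dial knob, on its axis, 35 mm above the lock's underside. The knob is black, ridged and round, 32 mm across and 18 mm high (26 to 44 mm above the underside), with a white pointer line from its centre to its edge and down its side
- lock_dial (a joint): dial angle, rad, growing clockwise seen from above: 0 with the white pointer at the long index stroke at the shackle end (lock's -x). A notch clicks every 0.524 rad (30 degrees), at each stroke of the steel scale; about 0.08 Nm leaves a notch; let go, it falls into the nearest. The lock opens at the fourth notch, 2.094 rad, within 0.12 rad. It starts 2 to 5 notches short and turns freely past it
- ink_tin: bystander: ink tin 68 across, 55 mm high, on the rear right of the cabinet's top; origin at the centre of its underside
- brayer: bystander: ink roller with a wooden handle, about 165 mm long, on the bench to the right; origin under the roller
- gouge: bystander: gouge with a mushroom handle, about 130 mm long, on the bench to the left; origin under its middle
There are look-alikes about, which are no part of the job. What is shaped like the part that bears lock_centre but orange or purple is not meant.

How it is judged:
On the way, in this order (a step that is already met when the one before it is completed fails the run):
1. the drawer is pushed fully shut, the lock still locked (value of joint drawer below 0.004 m and value of joint lock_shackle below 0.005 m), for 0.2 s.
2. the dial stands at the opening notch, the shackle still in (value of joint lock_dial between 1.944 and 2.244 rad and value of joint lock_shackle below 0.005 m), for 0.2 s.
3. the shackle is pulled open (value of joint lock_shackle above 0.017 m), for 0.2 s.
At the end, for the whole second after the job is handed in: the drawer is shut within 6 mm; the padlock, shackle at least 17 mm out, is off the staple and held still in the fingers alone, its case's centre 50 to 220 mm above the cabinet's top and within 150 mm of the staple, dial up and level within 17 degrees (value of joint drawer below 0.006 m and value of joint lock_shackle above 0.017 m and z of lock_centre in the frame of cabinet between 0.17 and 0.34 m and horizontal distance between lock_centre and staple below 0.15 m and angle between lock_centre's own z axis and vertical below 0.3 rad and contact force between the fingers and lock above 2 N and contact force between lock and cabinet below 0.1 N and linear speed of lock below 0.03 m/s); the arm keeps its last pose, push and grip.
It fails at once if a bystander is knocked about (distance of any of ink_tin, brayer, gouge from where it was at the start of the episode above 0.03 m).
It fails at once if the ink tin is tipped (angle between ink_tin's own z axis and vertical above 0.5 rad).
It fails at once if the dial is turned well back, anticlockwise (value of joint lock_dial below -0.9 rad).
It also fails if it takes over 67 s, if anything falls off the work surface, if the arm or the gripper's body presses on something with over 40 N, if the wrist force passes 120 N, or if a joint passes its speed limit or range.

## Working session

There is one attempt and no reset: what is moved stays moved. The work goes in short steps, Python scripts to look and compute and a tool call to move; the robot and the scene stay as the last step left them, time stands still between calls to the robot, and variables do not carry over. Pictures are saved under pics/ and viewed, at most 13 in all, crops included, and the job is handed in when it is done.

Besides the shell and the picture viewer there is one more tool, called after "Emit:" as a command line: name --argument value ..., lists and objects as JSON in quotes. drive_tool: Moves the arm, as the interface text tells. Its arguments: {"type":"object","properties":{"rows":{"type":"array","items":{"type":"array"}},"jaw":{"type":"number"},"grip_force":{"type":"number"}},"required":["rows"]}

```bash
mkdir -p pics
cat > h.py <<'E'
import numpy as np, cv2
from station import ctrl, vision
def shot(n):
    d=vision.get_image(n); im=d["image"]; f=240/np.tan(np.radians(d["vertical_fov"])/2)
    K=np.array([[f,0,d["cx"]],[0,f,d["cy"]],[0,0,1]]); return im,K,np.array(d["dist_coeffs"],float),np.array(d["R"]),np.array(d["t"])
def onplane(c,px,z):
    _,K,D,R,t=c; p=cv2.undistortPoints(np.array([[px]],float),K,D)[0,0]
    r=R.T@np.array([p[0],p[1],1]); o=-R.T@t; return o+r*(z-o[2])/r[2]
def proj(c,X):
    _,K,D,R,t=c; return cv2.projectPoints(np.array(X,float).reshape(-1,1,3),cv2.Rodrigues(R)[0],t,K,D)[0][:,0]
def tri(obs):
    A=[];b=[]
    for c,px in obs:
        _,K,D,R,t=c; p=cv2.undistortPoints(np.array([[px]],float),K,D)[0,0]
        for i in (0,1): A.append(R[i]-p[i]*R[2]); b.append(p[i]*t[2]-t[i])
    return np.linalg.lstsq(np.array(A),np.array(b),rcond=None)[0]
E
python3 - <<'E'
from h import *
import pickle
for n in("scene","side","wrist"):
    c=shot(n); cv2.imwrite(f"pics/{n}0.png",c[0]); pickle.dump(c,open(n+"0.pkl","wb")); print(n,-c[3].T@c[4])
o=ctrl.get_obs(); print(o, ctrl.finger_overhang)
E
```

```text
scene [1.31894585 0.34797534 0.73409047]
side [ 0.27320663 -1.12616706  1.0925152 ]
wrist [0.1301343  0.61398118 0.37337816]
{'t': 0.15, 'q': array([ 1.13597862e+00,  5.31938769e-02,  1.61400835e+00,  2.52645478e-05,
        1.47600568e+00, -1.18982480e-01]), 'dq': array([-0.00064958, -0.00186899, -0.0030795 , -0.00080107, -0.00225145,
        0.00074335]), 'effort': array([ 5.32966424e-04, -3.94238877e+01, -3.70722198e+01, -1.34742572e-04,
        4.64540266e-03,  4.23890231e-05]), 'tool_pos': array([0.19395315, 0.59374083, 0.3029346 ]), 'tool_rot': array([-4.93983716e-01, -3.10204003e+00,  2.42942303e-03]), 'contact_force': array([-0.5659078 ,  0.35090864,  0.44247204]), 'wrist_torque': array([0.07710659, 0.07453162, 0.01113264]), 'grip_force': 0.0, 'opening': 0.08539157088067774} 0.0726
```

View pics/scene0.png

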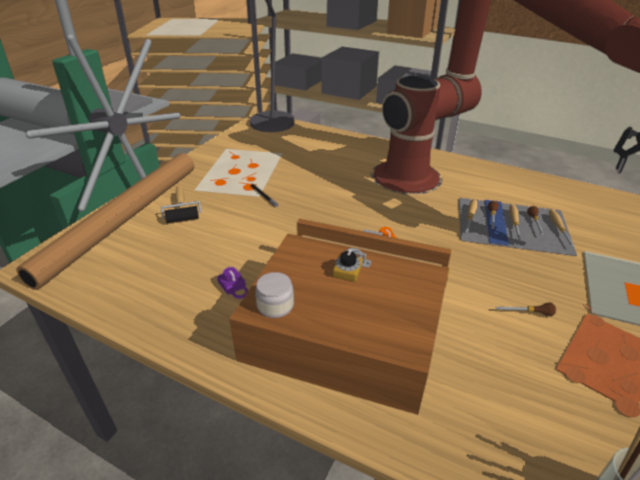

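View pics/side0.png

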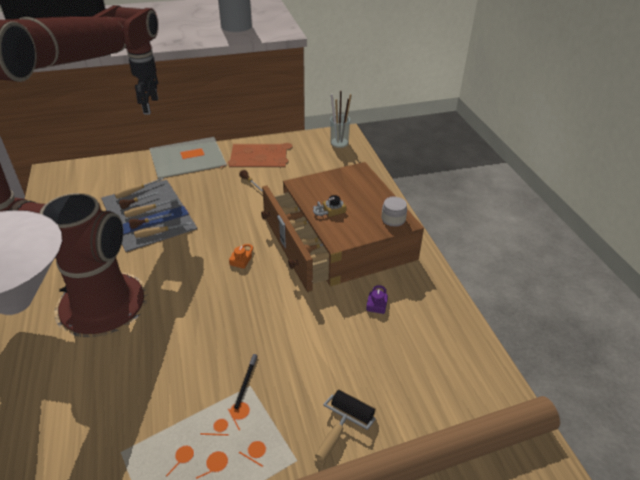

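Brass lock: scene (348,262), side (334,204). The look-alikes are purple at scene (232,280) / side (377,299) and orange at scene (385,232) / side (241,256). I choose the brass one on the cabinet and check it in a close crop.

Run:
```python
import pickle,cv2,numpy as np
s=pickle.load(open("side0.pkl","rb"))[0][155:295,250:430]; c=pickle.load(open("scene0.pkl","rb"))[0][210:410,220:460]
a=cv2.resize(s,(771,600),interpolation=cv2.INTER_CUBIC); cv2.imwrite("pics/sidec.png",a)
b=cv2.resize(c,(720,600),interpolation=cv2.INTER_CUBIC); cv2.imwrite("pics/scenec.png",b)
```

```text
(no output)
```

View pics/sidec.png

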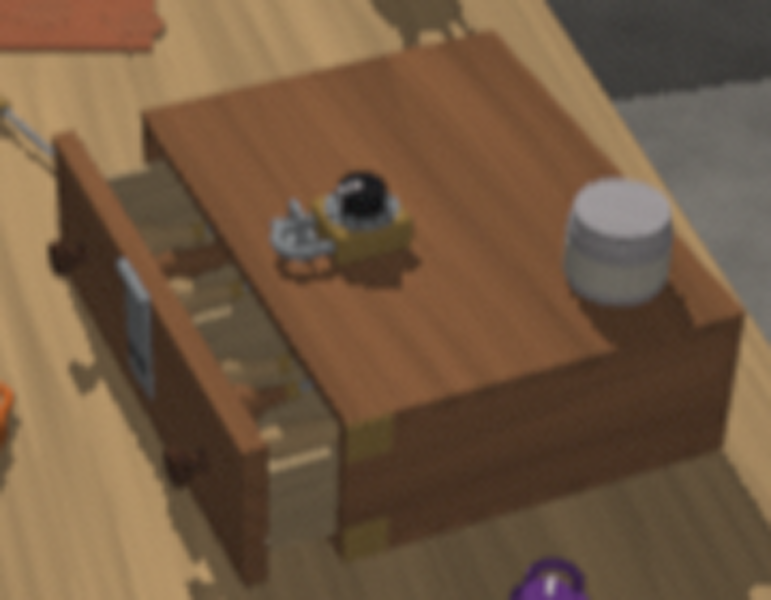

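View pics/scenec.png

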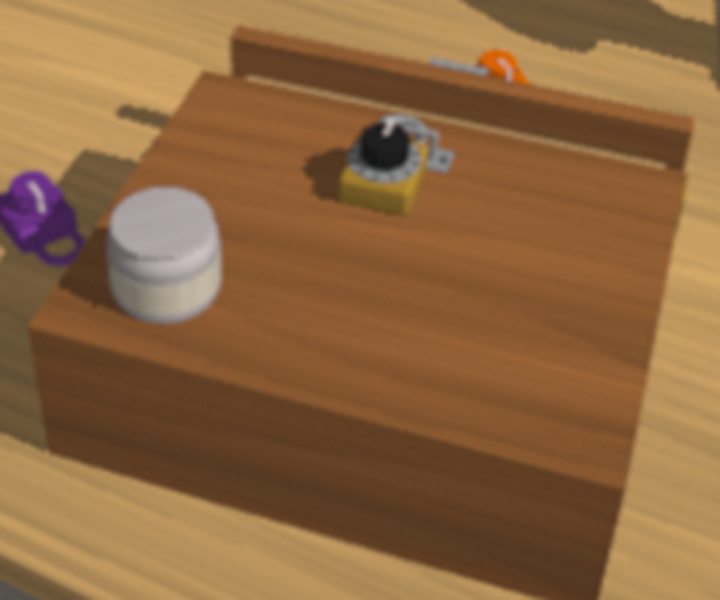

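Run:
```python
from h import *
import pickle
from scipy.optimize import least_squares
S=pickle.load(open("side0.pkl","rb")); C=pickle.load(open("scene0.pkl","rb"))
s=lambda x,y:(250+x*180/771,155+y*140/600); c=lambda x,y:(220+x/3,210+y/3)
so=[s(145,110),s(490,32),s(345,420),s(740,313)]; X=[(-.14,.18),(.14,.18),(-.14,-.18),(.14,-.18)]
co=[c(686,172),c(622,490),c(203,73),c(35,328)]
def W(p,x,y,z): a=p[2]; return (p[0]+np.cos(a)*x-np.sin(a)*y,p[1]+np.sin(a)*x+np.cos(a)*y,z)
def f(p):
    P=[W(p,x,y,.12) for x,y in X]; return np.r_[(proj(S,P)-so).ravel(),(proj(C,P)-co).ravel()]
r=least_squares(f,[.65,.1,0]); p=r.x; print("cab",p,np.round(r.fun,1))
def g(q):
    P=[W(p,-.14-q[0]-.018,y,.12) for y in(.179,-.179)]; return np.r_[(proj(S,P)-[s(57,135),s(243,450)]).ravel(),(proj(C,P)-[c(691,120),c(235,28)]).ravel()]
r=least_squares(g,[.05]);print("drawer",r.x,np.round(r.fun,1))
print("staple",W(p,-.095,0,.132))
k=tri([(S,s(360,184)),(C,c(386,133))]);print("knobtop",k)
for n,px in(("A",(345,180)),("B",(416,186))): print(n,onplane(C,c(*px),.144))
for n,px in(("A",(342,203)),("B",(407,212))): print(n,onplane(C,c(*px),.12))
for px in((338,240),(413,225)): print(onplane(S,s(*px),.144))
print("lockframe pred",W(p,-.095+.038,-.015,.12))
```

```text
cab [0.7114457  0.10142002 0.13610255] [-1.6 -0.2  0.1 -1.1 -0.1  0.6  0.9 -0.6  0.7  0.3  1.5  0.4  0.2 -1.5
 -2.9 -0.8]
drawer [0.04474219] [-0.5 -1.4  1.2 -0.4  1.9 -0.2  0.  -1.1]
staple (np.float64(0.6173242292053662), np.float64(0.08853016125379091), 0.132)
knobtop [0.65690125 0.07846605 0.16417479]
A [0.68969139 0.06559218 0.144     ]
B [0.67377692 0.1091234  0.144     ]
A [0.68622926 0.06245769 0.12      ]
B [0.67446353 0.10447315 0.12      ]
[0.63447107 0.04875874 0.144     ]
[0.68625258 0.05173218 0.144     ]
lockframe pred (np.float64(0.6570080591652289), np.float64(0.07882482047065963), 0.12)
```

Emit:
drive_tool --rows '[[[0,0,0],-0.145],[[0,0,0],-0.145],[[0,0,0],-0.145],[[0,0,0],-0.017],[[-0.01,-0.03,0],0],[[-0.014,-0.042,0],0],[[-0.014,-0.042,0],0],[[-0.014,-0.042,0],0],[[-0.014,-0.042,0],0],[[-0.014,-0.042,0],0]]' --jaw 1

```text
t: 1.15
tool_pos: [0.3062, 0.3655, 0.3038]
tool_rot: [-0.21, 3.134, 0.0]
contact_force: [0.5, -0.1, 0.2]
opening: -0.0001
grip_force: 0.0
```

Emit:
drive_tool --rows '[[[-0.016,-0.042,0],0],[[-0.016,-0.042,0],0],[[-0.016,-0.042,0],0],[[-0.016,-0.042,0],0],[[-0.016,-0.042,0],0],[[-0.011,-0.036,0],0],[[0,-0.012,0],0],[[0,0,0],0]]'

```text
t: 1.95
tool_pos: [0.4312, 0.1228, 0.3037]
tool_rot: [0.206, -3.134, -0.0]
contact_force: [-0.3, -0.2, -0.5]
opening: 0.0001
grip_force: 0.0
```

```bash
cat >> h.py <<'E'
from scipy.spatial.transform import Rotation as Ro
CAB=np.array([.7114,.1014]); YAW=.136
def state():
    o=ctrl.get_obs(); R=Ro.from_rotvec(o["tool_rot"]).as_matrix(); p=np.array(o["tool_pos"])
    c,s=np.cos(YAW),np.sin(YAW); d=p[:2]-CAB; y=np.arctan2(R[1,1],R[0,1])-np.pi/2-YAW
    print("t",round(o["t"],2),"pos",p.round(4),"cab",(c*d[0]+s*d[1]).round(4),(c*d[1]-s*d[0]).round(4),"yaw rel cab",round(y,3),"q6",round(o["q"][5],3),"F",o["contact_force"].round(1),"open",round(o["opening"],4),"grip",o["grip_force"])
    return o,R,p
E
python3 - <<'E'
from h import *
import pickle
state(); c=shot("wrist"); cv2.imwrite("pics/w1.png",c[0]); pickle.dump(c,open("w1.pkl","wb")); print(proj(c,[(.617,.0885,.132),(.657,.0785,.164)]))
E
```

```text
t 1.95 pos [0.4312 0.1228 0.3037] cab -0.2747 0.0592 yaw rel cab -0.004 q6 -1.591 F [-0.3 -0.2 -0.5] open 0.0001 grip 0.0
[[244.30476916 452.52330821]
 [221.57992997 520.64236296]]
```

Emit:
drive_tool --rows '[[[0,0,0.03],0],[[0,0,0.04],0],[[0,0,0.04],0],[[0,0,0.03],0],[[0,0,0.01],0],[[-0.02,0,0],0],[[-0.02,0,0],0],[[-0.01,0,0],0],[[-0.01,0,0],0],[[-0.01,0,0],0]]'

```text
t: 3.0
tool_pos: [0.5008, 0.1341, 0.1544]
tool_rot: [0.215, -3.134, -0.001]
contact_force: [-1.8, 0.6, 2.2]
opening: 0.0003
grip_force: 1.0
```

Emit:
drive_tool --rows '[[[-0.008,0,0],0],[[-0.008,0,0],0],[[-0.006,0,0],0],[[-0.005,0,0],0],[[0,0,0],0]]'

```text
t: 3.5
tool_pos: [0.528, 0.137, 0.154]
tool_rot: [-0.213, 3.133, -0.0]
contact_force: [0.5, -0.2, 0.1]
opening: 0.0003
grip_force: 0.0
```

Emit:
drive_tool --rows '[[[-0.003,0,0],0],[[-0.003,0,0],0],[[0,0,0],0]]'

```text
t: 3.8
tool_pos: [0.5335, 0.1378, 0.1539]
tool_rot: [-0.214, 3.134, -0.0]
contact_force: [0.1, 0.2, -0.5]
opening: 0.0001
grip_force: 0.0
```

Emit:
drive_tool --rows '[[[-0.002,0,0],0],[[-0.002,0,0],0],[[0,0,0],0]]'

```text
t: 4.1
tool_pos: [0.5346, 0.1381, 0.1538]
tool_rot: [0.214, -3.125, 0.002]
contact_force: [-14.8, -3.2, 10.7]
opening: -0.0
grip_force: 7.6
```

Emit:
drive_tool --rows '[[[0,0,0],0],[[0,0,0],0],[[0.02,0,0],0],[[0.02,0,0],0],[[0,0,-0.04],0],[[0,0,-0.05],0],[[0,-0.02,-0.05],0],[[-0.04,-0.03,-0.01],0],[[-0.04,-0.02,0],0],[[0,0,0],0]]' --jaw 0.4

```text
t: 5.1
tool_pos: [0.5887, 0.0743, 0.2999]
tool_rot: [-0.209, 3.133, -0.001]
contact_force: [-1.0, -0.2, -1.0]
opening: 0.0512
grip_force: 0.0
```

Run:
```python
from h import *
import pickle
state(); c=shot("wrist"); cv2.imwrite("pics/w2.png",c[0]); pickle.dump(c,open("w2.pkl","wb")); print(proj(c,[(.617,.0885,.132),(.657,.0785,.164)]))
```

```text
t 5.1 pos [0.5887 0.0743 0.2999] cab -0.1252 -0.0102 yaw rel cab -0.003 q6 -1.704 F [-1.  -0.2 -1. ] open 0.0512 grip 0.0
[[330.40051277 285.45351477]
 [307.64536048 360.57302915]]
```

View pics/w2.png

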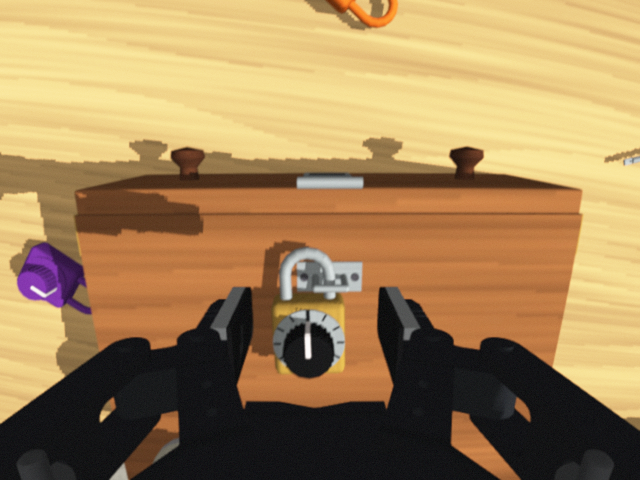

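Run:
```python
import cv2
im=cv2.imread("pics/w2.png")[235:385,215:405]; cv2.imwrite("pics/w2c.png",cv2.resize(im,(760,600),interpolation=cv2.INTER_CUBIC))
```

```text
(no output)
```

View pics/w2c.png

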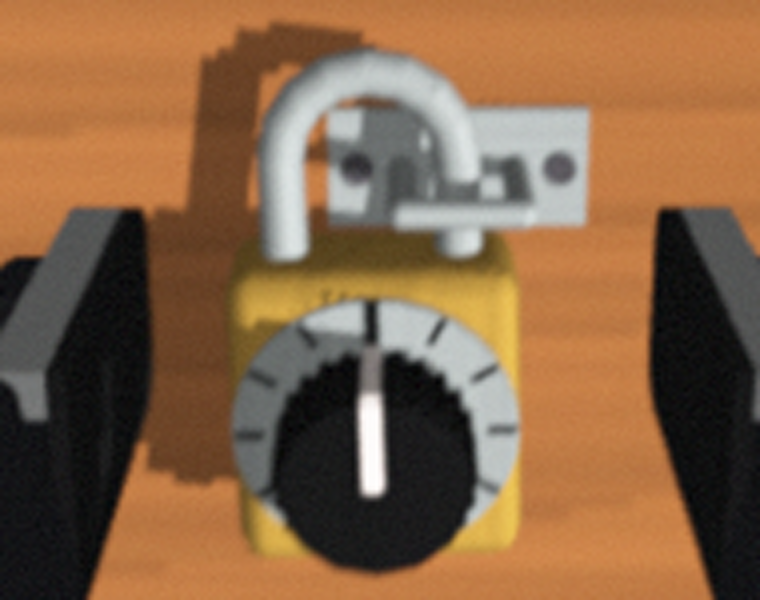

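Picture shows the drawer shut and the lock locked. The pointer, (308,357) to (307,333), stands on the long index stroke, so it needs 4 notches clockwise. Next I compute the shift to the knob.

Run:
```python
from h import *
import pickle
c=pickle.load(open("w2.pkl","rb")); k=onplane(c,(308,357.3),.164); print(k)
a=onplane(c,(215+232/4,235+285/4),.144);b=onplane(c,(215+518/4,235+275/4),.144); print(a,b,np.linalg.norm(b-a),np.arctan2(b[1]-a[1],b[0]-a[0])-np.pi/2-YAW)
i=onplane(c,(215+371.5/4,235+303/4),.146); print("index dir rel cab",np.arctan2(k[1]-i[1],k[0]-i[0])-YAW)
o,R,p=state()
for kk in(k,np.array([.657,.0785,.164])): print(R.T@(np.r_[kk[:2],.221]-p))
```

```text
[0.65459396 0.07841842 0.164     ]
[0.63201514 0.05171281 0.144     ] [0.62387634 0.09846803 0.144     ] 0.047458304694370075 0.03634558152863676
index dir rel cab 0.009134069862463151
t 5.15 pos [0.5868 0.0753 0.2993] cab -0.127 -0.009 yaw rel cab -0.002 q6 -1.703 F [ 0.3  0.6 -0.1] open 0.0512 grip 0.0
[-0.06764235 -0.00598496  0.07828767]
[-0.07003766 -0.00622614  0.07828561]
```

Emit:
drive_tool --rows '[[[-0.034,-0.003,0],0],[[-0.034,-0.003,0],0],[[0,0,0.025],0],[[0,0,0.025],0],[[0,0,0.015],0],[[0,0,0.008],0],[[0,0,0.003],0],[[0,0,0],0]]'

```text
t: 5.95
tool_pos: [0.6534, 0.0798, 0.2247]
tool_rot: [-0.214, 3.133, -0.0]
contact_force: [-0.7, 0.1, 0.3]
opening: 0.0513
grip_force: 0.0
```

Emit:
drive_tool --rows '[[[0,0,0.002],0],[[0,0,0],0],[[0,0,0],0],[[0,0,0],0],[[0,0,0],0]]' --jaw 1 --grip_force 30

```text
t: 6.45
tool_pos: [0.6541, 0.0794, 0.2238]
tool_rot: [-0.214, 3.132, -0.001]
contact_force: [-0.6, -1.7, 6.1]
opening: 0.0307
grip_force: 30.2
```

Run:
```python
from h import *
import pickle
state(); c=shot("side"); cv2.imwrite("pics/s3.png",cv2.resize(c[0][130:250,260:420],(800,600),interpolation=cv2.INTER_CUBIC))
```

```text
t 6.45 pos [0.6541 0.0794 0.2238] cab -0.0597 -0.014 yaw rel cab 0.0 q6 -1.699 F [-0.6 -1.7  6.1] open 0.0307 grip 30.184051394462585
```

View pics/s3.png

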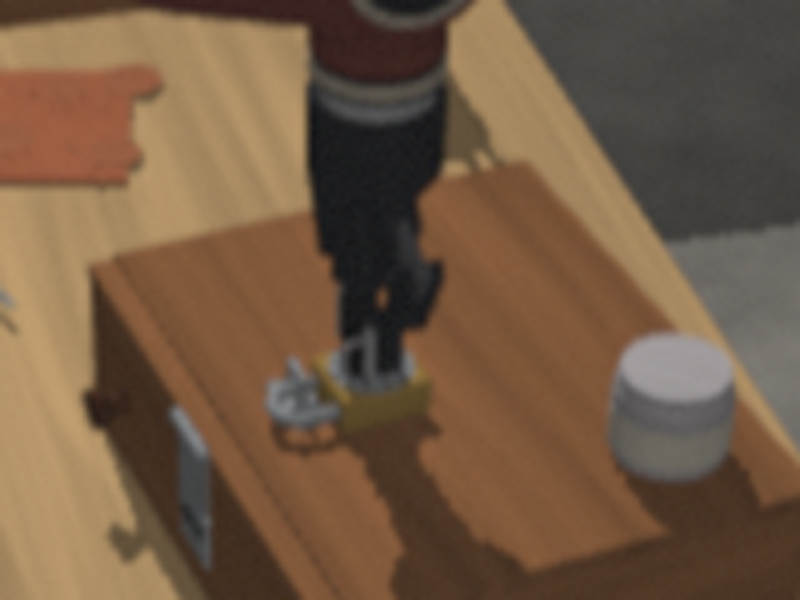

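The fingers hold the knob (opening 30.7 mm), drawer shut. Next I turn 4 notches.

Emit:
drive_tool --rows '[[[0,0,0],0.1],[[0,0,0],0.14],[[0,0,0],0.14],[[0,0,0],0.14],[[0,0,0],0.14],[[0,0,0],0.14],[[0,0,0],0.14],[[0,0,0],0.14]]'

```text
t: 7.3
tool_pos: [0.6545, 0.0805, 0.2238]
tool_rot: [1.434, 2.792, 0.005]
contact_force: [2.0, -1.2, 4.2]
opening: 0.0304
grip_force: 30.1
```

Emit:
drive_tool --rows '[[[0,0,0],0.14],[[0,0,0],0.14],[[0,0,0],0.14],[[0,0,0],0.14],[[0,0,0],0.14],[[0,0,0],0.14],[[0,0,0],0.14],[[0,0,0],0.07],[[0,0,0],0],[[0,0,0],0]]'

```text
t: 8.3
tool_pos: [0.6547, 0.0801, 0.2238]
tool_rot: [2.636, 1.707, 0.007]
contact_force: [4.0, 1.6, 5.6]
opening: 0.0301
grip_force: 30.1
```

Run:
```python
from h import *
o,_,_=state(); print(o["wrist_torque"].round(3))
```

```text
t 8.3 pos [0.6547 0.0801 0.2238] cab -0.0591 -0.0134 yaw rel cab -2.128 q6 0.43 F [4.  1.6 5.6] open 0.0301 grip 30.09587734937668
[ 0.199 -0.664 -0.057]
```

Emit:
drive_tool --rows '[[[0,0,0],0],[[0,0,0],0],[[0,0,-0.01],0],[[0,0,-0.03],0],[[0,0,-0.038],0.1],[[0,0,0],0.14],[[0,0,0],0.14],[[0,0,0],0.14],[[0,0,0],0.14],[[0,0,0],0.14]]' --jaw 0.3

```text
t: 9.3
tool_pos: [0.653, 0.0796, 0.3001]
tool_rot: [-3.096, -0.535, 0.002]
contact_force: [-0.2, 0.5, 0.1]
opening: 0.0599
grip_force: 0.0
```

Emit:
drive_tool --rows '[[[0,0,0],0.14],[[0,0,0],0.07],[[0.03,0,0],0],[[0.035,0,0],0],[[0,0,0],0],[[0,0,0],0]]' --jaw 0.1

```text
t: 9.9
tool_pos: [0.7176, 0.0886, 0.2992]
tool_rot: [3.134, 0.217, -0.004]
contact_force: [-0.0, -0.2, -0.2]
opening: 0.0771
grip_force: 0.0
```

Run:
```python
from h import *
import pickle
state(); c=shot("wrist"); pickle.dump(c,open("w4.pkl","wb")); print(proj(c,[(.617,.0885,.132),(.655,.0785,.164)]))
u,v=proj(c,[(.640,.0785,.144)])[0].astype(int); print(u,v)
u0,v0=max(0,min(440,u-100)),max(0,min(330,v-75)); print(u0,v0); cv2.imwrite("pics/w4.png",cv2.resize(c[0][v0:v0+150,u0:u0+200],(800,600),interpolation=cv2.INTER_CUBIC))
```

```text
t 9.9 pos [0.7176 0.0886 0.2992] cab 0.0044 -0.0135 yaw rel cab -3.139 q6 1.453 F [-0.  -0.2 -0.2] open 0.0771 grip 0.0
[[295.74552045 371.59212063]
 [316.49502695 352.44165691]]
313 355
213 280
```

View pics/w4.png

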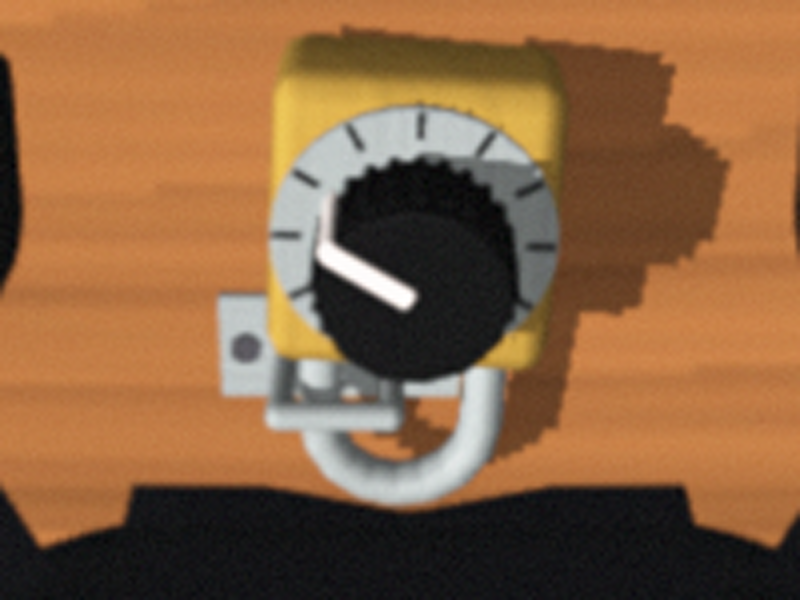

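The pointer, crop (412,300) to (325,255), aims at the stroke at (305,178), the fourth notch: 90° at (285,235), 120° at (305,178), 180° at the top. Next I compute the case grip.

Run:
```python
from h import *
import pickle
c=pickle.load(open("w4.pkl","rb")); k=onplane(c,(213+412/4,280+299/4),.164); print(k)
f=lambda x,y:onplane(c,(213+x/4,280+y/4),.144)
print(f(290,75),f(560,78),f(542,360),f(275,355),(f(290,75)+f(560,78)+f(542,360)+f(275,355))/4)
o,R,p=state(); print(R.T@(np.r_[k[:2],.192]-p))
```

```text
[0.65331081 0.07857742 0.164     ]
[0.67964788 0.10242766 0.144     ] [0.68520315 0.05839671 0.144     ] [0.6316768  0.05248573 0.144     ] [0.62626692 0.09893098 0.144     ] [0.65569869 0.07806027 0.144     ]
t 9.95 pos [0.7173 0.0886 0.2998] cab 0.0041 -0.0135 yaw rel cab -3.14 q6 1.453 F [-0.4  0.6  0.2] open 0.077 grip 0.0
[-0.06454943  0.00112286  0.10790633]
```

Emit:
drive_tool --rows '[[[-0.03,0,0],0.03],[[-0.033,0.001,0],0.017],[[0,0,0.03],0],[[0,0,0.035],0],[[0,0,0.025],0],[[0,0,0.01],0],[[0,0,0.004],0],[[0,0,0],0],[[0,0,0],0]]' --jaw 0

```text
t: 10.85
tool_pos: [0.6563, 0.08, 0.1983]
tool_rot: [3.138, 0.143, 0.005]
contact_force: [-0.0, -0.3, -0.5]
opening: 0.0851
grip_force: 0.0
```

Emit:
drive_tool --rows '[[[0,0,0.002],0],[[0,0,0.001],0],[[0,0,0],0],[[0,0,0],0],[[0,0,0],0],[[0,0,0],0]]' --jaw 1 --grip_force 40

```text
t: 11.45
tool_pos: [0.6558, 0.0799, 0.1938]
tool_rot: [3.138, 0.143, 0.002]
contact_force: [0.3, -0.0, 3.1]
opening: 0.0492
grip_force: 45.4
```

Emit:
drive_tool --rows '[[[0,0,0],0],[[0.005,0,0],0],[[0.005,0,0],0],[[0.004,0,0],0],[[0.003,0,0],0],[[0.003,0,0],0],[[0.003,0,0],0],[[0.003,0,0],0],[[0,0,0],0]]' --grip_force 60

```text
t: 12.35
tool_pos: [0.6798, 0.0823, 0.194]
tool_rot: [3.138, 0.143, -0.009]
contact_force: [-10.3, -0.7, 10.1]
opening: 0.0492
grip_force: 64.4
```

Run:
```python
from h import *
state()
```

```text
t 12.35 pos [0.6798 0.0823 0.194 ] cab -0.0338 -0.0146 yaw rel cab -3.187 q6 1.492 F [-10.3  -0.7  10.1] open 0.0492 grip 64.41346764564514
```

Emit:
drive_tool --rows '[[[0.003,0,0],0],[[0.003,0,0],0],[[0,0,0],0]]'

```text
t: 12.65
tool_pos: [0.6858, 0.0829, 0.1939]
tool_rot: [3.138, 0.143, -0.009]
contact_force: [-10.1, -0.8, 9.9]
opening: 0.0486
grip_force: 64.4
```

Run:
```python
from h import *
o,_,p=state(); c=shot("side"); u,v=proj(c,[(.65,.08,.13)])[0].astype(int)
cv2.imwrite("pics/s5.png",cv2.resize(c[0][v-38:v+37,u-50:u+50],(800,600),interpolation=cv2.INTER_CUBIC))
```

```text
t 12.65 pos [0.6858 0.0829 0.1939] cab -0.0279 -0.0149 yaw rel cab -3.187 q6 1.493 F [-10.1  -0.8   9.9] open 0.0486 grip 64.39693450927734
```

View pics/s5.png

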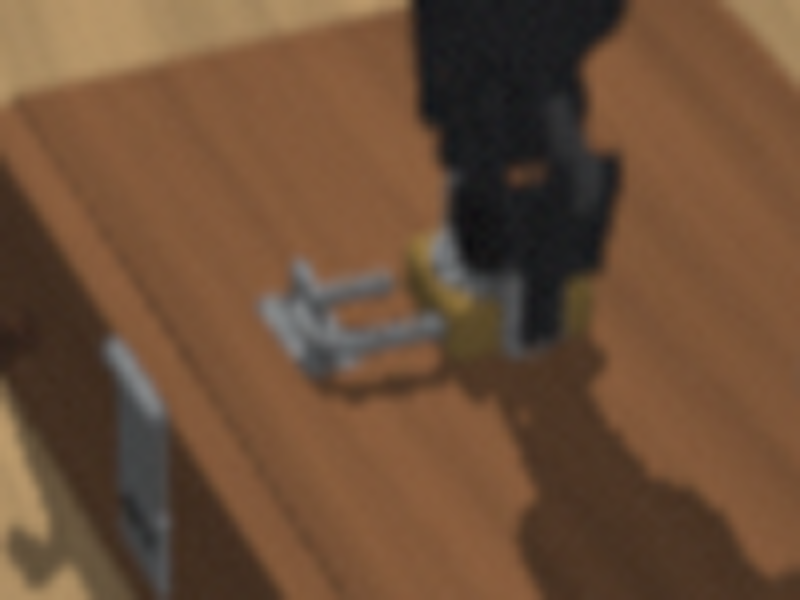

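The shackle is sliding out; the short leg's end shows free at (390,282). Pulling on to the stop.

Emit:
drive_tool --rows '[[[0.002,0,0],0],[[0.002,0,0],0],[[0,0,0],0]]'

```text
t: 13.0
tool_pos: [0.6896, 0.0832, 0.1939]
tool_rot: [3.138, 0.143, -0.01]
contact_force: [-11.0, -0.5, 10.0]
opening: 0.0488
grip_force: 64.4
```

Emit:
drive_tool --rows '[[[0.001,0,0],0],[[0.001,0,0],0],[[0,0,0],0]]'

```text
t: 13.3
tool_pos: [0.6915, 0.0834, 0.194]
tool_rot: [3.138, 0.143, -0.01]
contact_force: [-11.3, -1.0, 11.1]
opening: 0.0489
grip_force: 64.5
```

Emit:
drive_tool --rows '[[[0.001,0,0],0],[[0.001,0,0],0],[[0,0,0],0]]'

```text
t: 13.6
tool_pos: [0.6935, 0.0836, 0.194]
tool_rot: [3.138, 0.143, -0.01]
contact_force: [-10.7, -1.2, 11.0]
opening: 0.0488
grip_force: 64.5
```

Emit:
drive_tool --rows '[[[0.001,0,0],0],[[0,0,0],0]]'

```text
t: 13.8
tool_pos: [0.6944, 0.0837, 0.1939]
tool_rot: [3.138, 0.143, -0.01]
contact_force: [-11.6, -1.4, 11.0]
opening: 0.0489
grip_force: 64.5
```

Emit:
drive_tool --rows '[[[0.001,0,0],0],[[0,0,0],0]]'

```text
t: 14.0
tool_pos: [0.6947, 0.0837, 0.194]
tool_rot: [3.138, 0.143, -0.014]
contact_force: [-15.4, -1.6, 12.4]
opening: 0.0491
grip_force: 64.7
```

Run:
```python
from h import *
import pickle
o,_,p=state(); c=shot("side"); S=pickle.load(open("side0.pkl","rb")); u,v=proj(c,[(.65,.08,.13)])[0].astype(int)
cv2.imwrite("pics/s6.png",cv2.resize(c[0][v-38:v+37,u-50:u+50],(800,600),interpolation=cv2.INTER_CUBIC))
```

```text
t 14.0 pos [0.6947 0.0837 0.194 ] cab -0.0189 -0.0152 yaw rel cab -3.186 q6 1.494 F [-15.4  -1.6  12.4] open 0.0491 grip 64.73899841308594
```

View pics/s6.png

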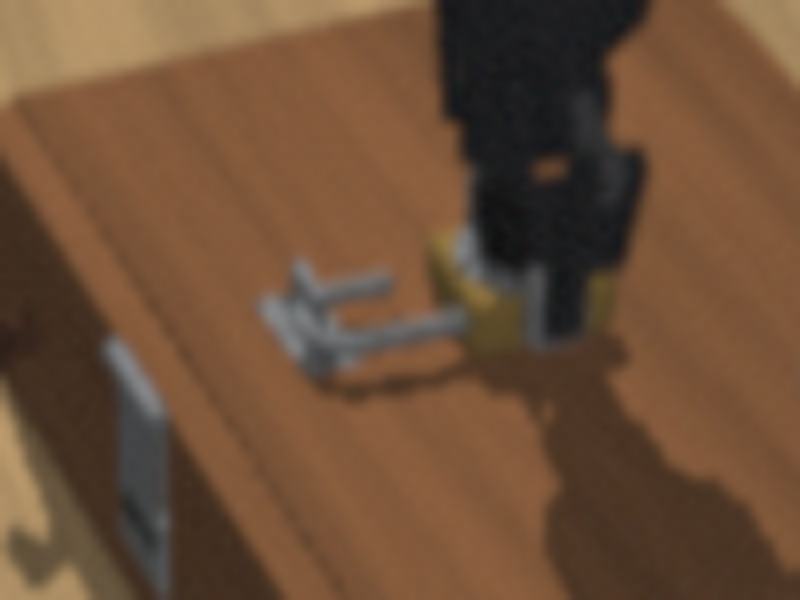

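The pull force rises at the stop and the travel of about 39 mm fits: the shackle is fully out. Next I ease the pressure and move the case back so the staple lies in the gap.

Emit:
drive_tool --rows '[[[-0.002,0,-0.001],0],[[-0.004,0,-0.001],0],[[-0.006,0,0],0],[[-0.006,0,0],0],[[-0.006,0,0],0],[[-0.006,0,0],0],[[-0.006,0,0],0],[[-0.004,0,0],0],[[-0.002,0,0],0],[[0,0,0],0]]'

```text
t: 15.05
tool_pos: [0.655, 0.08, 0.195]
tool_rot: [-3.138, -0.143, 0.001]
contact_force: [0.6, -0.1, -4.5]
opening: 0.0488
grip_force: 62.6
```

Run:
```python
from h import *
o,_,p=state(); c=shot("side"); u,v=proj(c,[(.63,.085,.13)])[0].astype(int)
a=cv2.resize(c[0][v-25:v+25,u-33:u+33],(660,500),interpolation=cv2.INTER_CUBIC)
cv2.imwrite("pics/s7.png",a); print(u-33,v-25)
```

```text
t 15.05 pos [0.655 0.08  0.195] cab -0.0587 -0.0136 yaw rel cab -3.187 q6 1.489 F [ 0.6 -0.1 -4.5] open 0.0488 grip 62.60618805885315
290 182
```

View pics/s7.png

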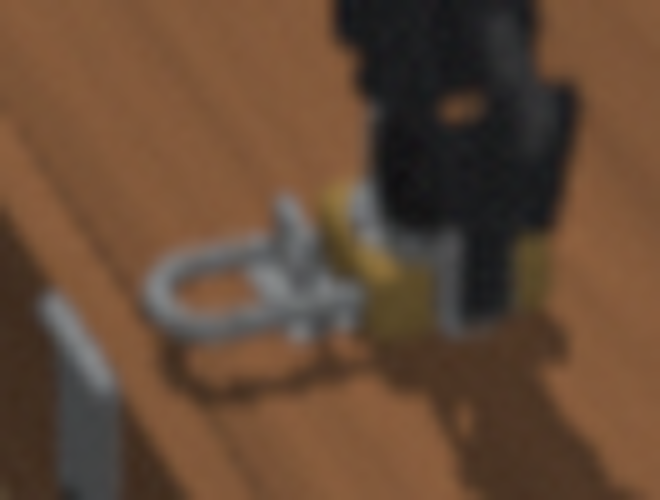

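Emit:
drive_tool --rows '[[[-0.001,0,0],0],[[0,0,-0.002],0],[[0,0,-0.003],0],[[0,0,-0.003],0],[[0,0,0],0]]'

```text
t: 15.6
tool_pos: [0.6549, 0.0799, 0.2042]
tool_rot: [3.138, 0.143, 0.003]
contact_force: [-0.3, 0.1, -4.3]
opening: 0.0486
grip_force: 62.6
```

Only the weight (4.3 N) is felt, so the lock is clear. Lifting on to about 10 cm.

Emit:
drive_tool --rows '[[[0,0,-0.005],0],[[0,0,-0.01],0],[[0,0,-0.015],0],[[0,0,-0.02],0],[[0,0,-0.02],0],[[0,0,-0.015],0],[[0,0,-0.01],0],[[0,0,0],0],[[0,0,0],0],[[0,0,0],0]]'

```text
t: 16.6
tool_pos: [0.6538, 0.0798, 0.2964]
tool_rot: [-3.138, -0.143, 0.004]
contact_force: [-0.1, 0.7, -5.0]
opening: 0.0485
grip_force: 62.8
```

Run:
```python
from h import *
o,_,p=state(); c=shot("side"); u,v=proj(c,[(.63,.085,.19)])[0].astype(int)
cv2.imwrite("pics/s8.png",cv2.resize(c[0][v-45:v+45,u-60:u+60],(800,600),interpolation=cv2.INTER_CUBIC))
```

```text
t 16.6 pos [0.6538 0.0798 0.2964] cab -0.06 -0.0136 yaw rel cab -3.187 q6 1.489 F [-0.1  0.7 -5. ] open 0.0485 grip 62.83466577529907
```

View pics/s8.png

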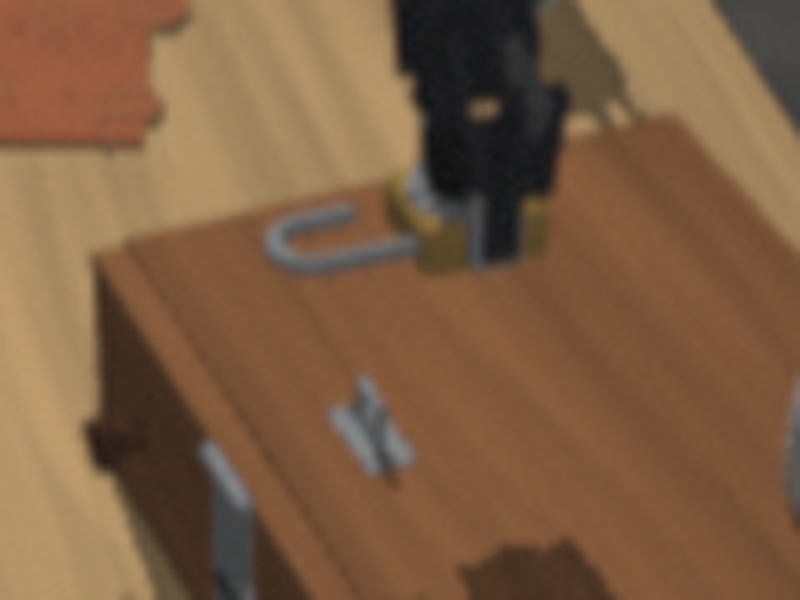

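The lock is held level above the cabinet with its shackle open (free end at (350,210)). The staple is clear at (370,430) and the drawer is shut. Handing in.

```bash
python3 -c "
from station import ctrl
print(ctrl.finish_job())"
```

```text
the job is handed in; nothing more can be done
None
```

The job is handed in with the drawer shut and the dial turned to the fourth notch; the lock is open, off the staple and held level about 10 cm above the cabinet, though no verdict was returned.

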